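Turn the capsule carousel to the red capsule

TASK

Push on a spoke of the coffee-capsule carousel with a fingertip to turn its tray, either way round, until the dark red capsule stands at the serving place, centred on the line of the white tongue that sticks out from the foot. Push gently and on the spokes only, not on the wooden disc or its hub; do not touch or lift any capsule, keep all four seated in their pockets, and leave the cup, the sugar canister and the mug where they are. Finish with the tray at rest and the finger withdrawn.

Things in the scene. Friction and masses are not known exactly. Their poses are not given: they have to be found in the camera images.
- carousel: Fixed black foot of the capsule carousel, 140 mm across, 14 mm high round a column. Origin: on the turning axis, at the work surface; z up. Its own -x axis points along the flat tongue (50 mm wide, 12 mm high, white strip on top) that reaches out 155 mm from the axis and marks the serving place, roughly towards the robot.
- hub (a point): Centre of the tray's top, on the turning axis, z 0.036. The tray is a wooden disc of radius 80 mm, underside z 0.030, with a steel hub of radius 16 mm, top z 0.070. Five round pockets (rings 6 mm high, centres 55 mm from the axis, 72 degrees apart) hold four capsules with about 1.5 mm of play; one is empty.
- spoke (a point): Point on the centre line of one of five equal spokes, 100 mm from the axis, z 0.049. The spokes lie 72 degrees apart, half-way between pockets: level round steel bars 10 mm thick from the hub to a black 16 mm ball ending 135 mm from the axis. From 80 to 119 mm out they are free on both sides for a finger; only the tongue (z below 0.012) lies beneath.
- tray (a joint): Turn of the tray about the vertical axis, rad, positive anticlockwise from above; 0 at the start, with the empty pocket at the serving place. Turns a full circle either way. Light friction (0.06 N m, under 1 N at a spoke's end), no spring, no detents: it stops almost at once when the push stops.
- serving_place (a point): The serving place: point fixed to the foot, over the tongue's line, 55 mm from the turning axis, at the height of the tray's top. The centre of the capsule's underside belongs here.
- red_capsule: Dark red coffee capsule, a rounded cone, 37 mm across at its brim (below) and 28 mm high, standing loose on its brim in one of the tray's pockets. Origin: centre of its underside (z about 0.036).
- blue_capsule: Dark blue coffee capsule, a rounded cone, 37 mm across at its brim (below) and 28 mm high, standing loose on its brim in one of the tray's pockets. Origin: centre of its underside (z about 0.036).
- gold_capsule: Gold-brown coffee capsule, a rounded cone, 37 mm across at its brim (below) and 28 mm high, standing loose on its brim in one of the tray's pockets. Origin: centre of its underside (z about 0.036).
- green_capsule: Dark green coffee capsule, a rounded cone, 37 mm across at its brim (below) and 28 mm high, standing loose on its brim in one of the tray's pockets. Origin: centre of its underside (z about 0.036).
- cup: Small white espresso cup, 61x78x54 mm, standing on the work surface 0.2 m from the carousel's axis. Origin: centre of its underside. Not to be disturbed.
- sugar: Grey round sugar canister with wooden lid, 74x74x100 mm, to the right of the carousel. Origin: centre of its underside. Not to be disturbed.
- mug: Red mug, 84x116x96 mm, to the left of the carousel. Origin: centre of its underside. Not to be disturbed.

How it is judged:
By the outcome, as a careful person would: the job done as asked, in the order asked, and still so for the second after the job is handed in, with the robot touching nothing.
It also fails if it takes over 56 s, if anything falls off the work surface, if the arm or the gripper's body presses on something with over 40 N, if the wrist force passes 120 N, or if a joint passes its speed limit or range.

ROBOT

A 6-joint arm with a two-finger parallel gripper is mounted at the origin on a cart in front of the work surface, level with it; the furniture and walls round the work are solid. World frame = base frame: x ahead of the robot, y to its left, z up, the work surface at z = 0. Lengths are in m, angles in rad, forces in N, time in s.
With the tool pointing down it reaches from about 0.35 to 0.975 m from the base axis. Payload 4.9 kg.
Tool frame: the origin (TCP) lies midway between the tips of the shut fingers; the grasp point (between the pads) lies behind it (manip.grasp_offset is the y of the grasp point in the tool frame, in m); y points along the fingers, z is the direction in which the jaws open and shut, and the axes are right-handed (so a half turn about y gives the same grasp; the last joint's range is limited). The gripper opens to 85 mm and grips with 20 to 120 N. Pads are 22 mm wide; open, the fingers measure 114 mm over their backs; the gripper's body (76 mm by 85 mm) begins 54 mm behind the grasp point. The pads swing forward as they close: fully open they stand 13 mm farther back than shut.
Start: joints at [1.137, 0.053, 1.613, -0, 1.476, -0.119], TCP at [0.194, 0.594, 0.203] pointing down, gripper open.
Joint ranges: [-3.01, 3.01], [-1.01, 2.22], [0.06, 2.58], [-1.02, 4.17], [0.09, 2.62], [-3.14, 3.14]. Speed limits (rad/s): [2.57, 2.57, 3.14, 3.14, 3.14, 3.14].

INTERFACE

Orientations are given as a unit quaternion [w, x, y, z].
In Python, from plant import manip gives the robot as it stands. The module is installed in compiled form; this text tells all that it offers.
- The arm moves only by the shell command python3 -m jog 'ROWS'. ROWS is a JSON object of lists of equal length, an entry for each row: "offset": the shift along the world's x, y, z in units of 50 mm (1.0 is 50 mm), a list of three; "angular": the turn, a rotation vector about the world's x, y, z in units of 6 degrees (1.0 is 6 degrees), a list of three; "jaw": the finger opening in mm, from 0 to 85.4. In form: {"offset": [[tx, ty, tz], ...], "angular": [[ax, ay, az], ...], "jaw": [jaw, ...]}. A call has 1 to 12 rows; each row shifts and turns the commanded pose from where the row before left it; what a row does not reach is not made up. A row lasts 1/10 s, in which the tool goes at most 50 mm and 8.59 degrees, less where a joint would pass 70% of its speed; a pose out of reach is approached as far as the arm can. A call is refused whole if a number of a shift passes 1 or a number of a turn 1, either way. A call with a gripper value outside its range is refused whole. The fingers move at their own pace and stop on an object; the grip force is fixed at half the most. Time passes only in rows, so rows that do not move let the fingers close. It gives the time, the measured TCP pose, the force and the opening at its end, in the units of the state.
- manip.state(): the state, without advancing time (a new reading comes with each control period).
- manip.grab_frame(name): name is "scene" or "top"; returns the picture (420x560x3 uint8, blue, green, red); there is no depth.
- manip.camera_model(name): a dict with "fx", "fy", "cx", "cy" (pixels), "rvec" (rotation vector, rad) and "tvec" (3), from world to camera coordinates, as OpenCV has them. Camera axes: x right, y down, z forward; pixel columns grow to the right and rows downward; lengths in m; the calibration is good to about 2 mm. A picture is of the moment at which its call begins. camera_model takes no time and is no camera call.
- manip.job_done(): hands the job in, once; it reports no verdict.
The state is a dict: "time": time; "joint_pos": joint angles; "joint_vel": joint speeds; "joint_efforts": joint torques, N m; "tool_pos": TCP position; "tool_rot": TCP orientation; "contact_force": force on the tool from outside, world axes, zero at the start; "ft_torque": the same for the moment, N m; "gripper_width": opening from 0.0 (shut) to 1.0 (fully open).
Only numpy, scipy, OpenCV 4.12 (cv2) and the standard library are available. Lean on these libraries where they do the work, as an engineer would, in place of code of your own. Each camera call takes 0.05 s, during which the arm holds its last target.

## Working session

There is one attempt and no reset: what is moved stays moved. The work goes in short steps, Python scripts to look and compute and a shell command to move; the robot and the scene stay as the last step left them, time stands still between calls to the robot, and variables do not carry over. Pictures are saved under pics/ and viewed, and the job is handed in when it is done.

```bash
mkdir -p pics; python3 - <<'E'
from plant import manip
import cv2
for n in("scene","top"):
    cv2.imwrite(f"pics/{n}0.png",manip.grab_frame(n)); print(n,manip.camera_model(n))
print(manip.state(), manip.grasp_offset)
E
```

```text
scene {'fx': 424.49092786378736, 'fy': 424.49092786378736, 'cx': 269.78631483091897, 'cy': 210.2354287248115, 'rvec': array([ 2.33261651, -0.61620091,  0.21765322]), 'tvec': array([-0.43052815,  0.21810684,  1.0760281 ])}
top {'fx': 492.8815596001166, 'fy': 492.8815596001166, 'cx': 273.71940482125007, 'cy': 208.83757768498913, 'rvec': array([ 1.44561391, -2.3253255 ,  0.71581889]), 'tvec': array([0.1931915 , 0.40762693, 1.41777894])}
{'time': 0.1, 'joint_pos': array([ 1.13702526e+00,  5.32673913e-02,  1.61419993e+00,  9.18733446e-06,
        1.47600200e+00, -1.18981103e-01]), 'joint_vel': array([ 8.70773711e-05, -2.22243279e-03, -2.91260852e-03,  4.30541847e-04,
       -4.70727434e-05, -8.58595912e-04]), 'joint_efforts': array([-4.72209237e-06, -3.94904459e+01, -3.71362638e+01, -2.33387764e-04,
        4.01508223e-03,  1.87868494e-06]), 'tool_pos': array([0.19322769, 0.59371346, 0.20217472]), 'tool_rot': array([-0.69772841,  0.69900329, -0.11102053,  0.1106522 ]), 'contact_force': array([-0.36347431,  0.30482339,  0.43457889]), 'ft_torque': array([ 0.03152573, -0.03748558, -0.01967018]), 'gripper_width': 0.999943415614088} -0.0187
```

View pics/scene0.png

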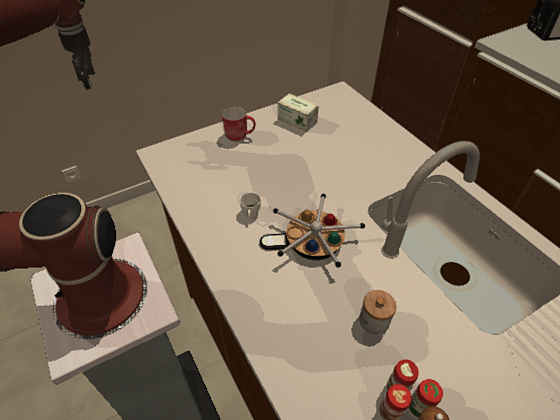

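View pics/top0.png

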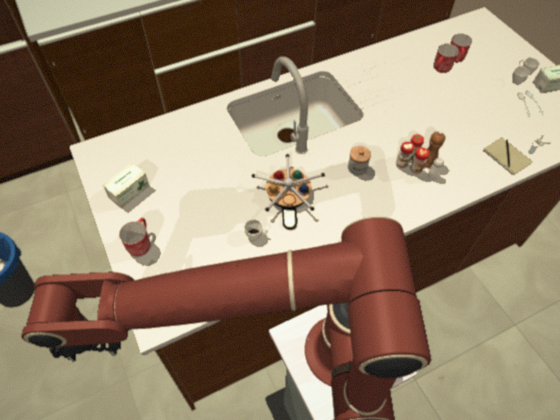

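```bash
python3 - <<'E'
import cv2
a=cv2.imread("pics/top0.png")[135:255,220:380]; cv2.imwrite("pics/t0z.png",cv2.resize(a,None,fx=5,fy=5,interpolation=cv2.INTER_CUBIC))
a=cv2.imread("pics/scene0.png")[180:280,230:380]; cv2.imwrite("pics/s0z.png",cv2.resize(a,None,fx=5,fy=5,interpolation=cv2.INTER_CUBIC))
E
```

```text
(no output)
```

View pics/t0z.png

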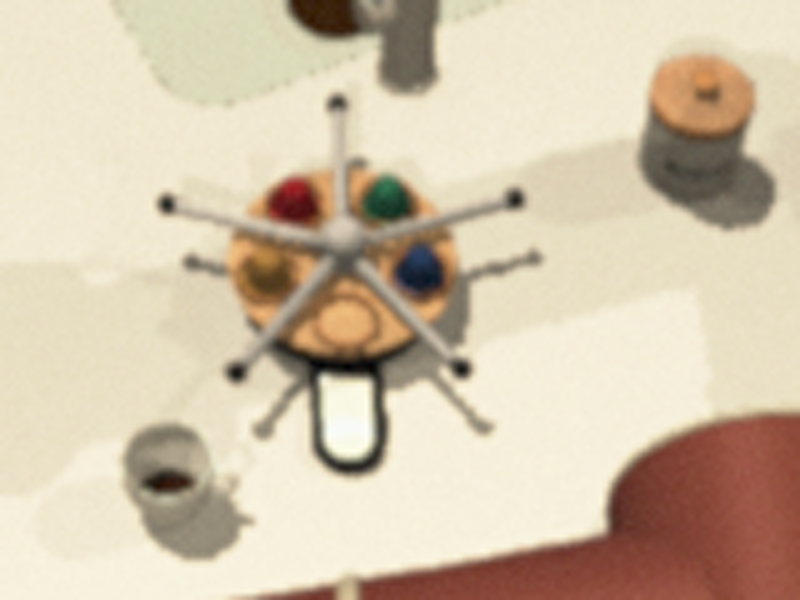

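View pics/s0z.png

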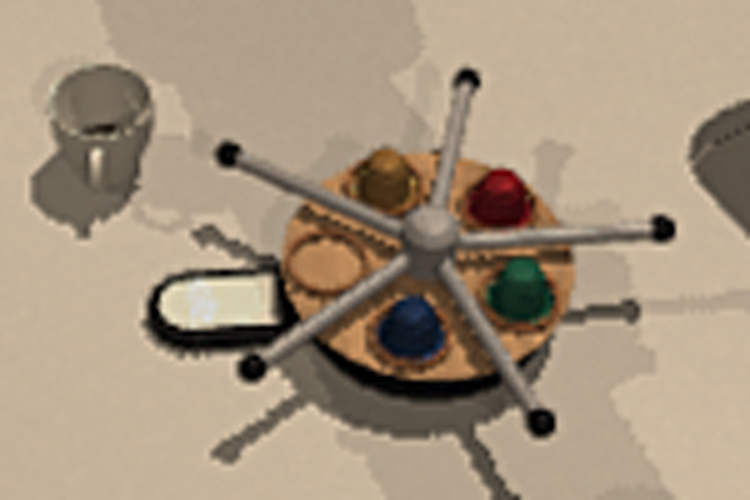

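```bash
cat > h.py <<'E'
import numpy as np,cv2
from plant import manip
from scipy.optimize import least_squares
def proj(P,n):
    m=manip.camera_model(n);K=np.array([[m['fx'],0,m['cx']],[0,m['fy'],m['cy']],[0,0,1]])
    return cv2.projectPoints(np.float64(P).reshape(-1,1,3),m['rvec'],m['tvec'],K,None)[0][:,0]
def unproj(uv,n,z):
    m=manip.camera_model(n);K=np.array([[m['fx'],0,m['cx']],[0,m['fy'],m['cy']],[0,0,1]])
    R=cv2.Rodrigues(m['rvec'])[0];c=-R.T@m['tvec']
    d=R.T@np.linalg.inv(K)@np.array([uv[0],uv[1],1.]);return c+d*(z-c[2])/d[2]
E
python3 - <<'E'
from h import *
T=np.array([(337,102),(167,204),(236,372),(461,369),(515,199)])/5+[220,135]-.4
S=np.array([(663,229),(467,78),(228,154),(253,368),(541,422)])/5+[230,180]-.4
# ccw-from-above order: top spoke, left, lowerleft, lowerright, right
def B(x,y,t,r=.135,z=.049):
    a=t+np.arange(5)*2*np.pi/5
    return np.c_[x+r*np.cos(a),y+r*np.sin(a),np.full(5,z)]
for names in (("top",),("scene",),("top","scene")):
    f=lambda p:np.concatenate([(proj(B(*p),n)-(T if n=="top" else S)).ravel() for n in names])
    r=least_squares(f,[.7,0,0],x_scale=[.01,.01,.01]);print(names,r.x,np.degrees(r.x[2]),np.abs(r.fun).max())
x,y,t=r.x
for n,o,tip in(("top",(220,135),(349,467)),("scene",(230,180),(150,306))):
    p=unproj(np.array(tip)/5+o-.4,n,.006);print("tongue tip",p,np.hypot(p[0]-x,p[1]-y),np.degrees(np.arctan2(p[1]-y,p[0]-x)))
# white strip ends
for n,o,w in(("top",(220,135),[(346,375),(351,455)]),("scene",(230,180),[(277,295),(162,303)])):
    for q in w:
        p=unproj(np.array(q)/5+o-.4,n,.012);print("strip",p,np.degrees(np.arctan2(p[1]-y,p[0]-x)))
for nm,a,b in(("red",(292,200),(497,205)),("gold",(265,275),(386,183)),("empty",(347,322),(325,263))):
    for n,o,q in(("top",(220,135),a),("scene",(230,180),b)):
        p=unproj(np.array(q)/5+o-.4,n,.036 if nm=="empty" else .045);print(nm,p,np.hypot(p[0]-x,p[1]-y),np.degrees(np.arctan2(p[1]-y,p[0]-x)))
for q in[(168,455)]: print("cup",unproj(np.array(q)/5+[220,135],"top",.054))
print("cup base s",unproj(np.array((103,190))/5+[230,180],"scene",0.))
for q in[(702,95)]: print("sugar",unproj(np.array(q)/5+[220,135],"top",.095))
print("mug",unproj((136,240),"top",.05))
E
```

```text
('top',) [ 0.56959797 -0.12128632 -0.44043187] -25.234887491897755 2.0352924575836937
('scene',) [ 0.57158672 -0.1162455  -0.43862001] -25.13107556654462 2.439874991697934
('top', 'scene') [ 0.57034186 -0.1186423  -0.43916395] -25.162241047378927 2.830026276488894
tongue tip [ 0.43135269 -0.05578505  0.006     ] 0.15254187246184422 155.66534175751883
tongue tip [ 0.43358334 -0.0491435   0.006     ] 0.15340461204902356 153.06094747541545
strip [ 0.49460988 -0.08594687  0.012     ] 156.64890436699497
strip [ 0.43587734 -0.05943945  0.012     ] 156.23677497423617
strip [ 0.49624407 -0.08178605  0.012     ] 153.55424007692756
strip [ 0.43826867 -0.05487682  0.012     ] 154.22855655171088
red [ 0.6230985  -0.10875256  0.045     ] 0.05367560358814546 10.617425959125045
red [ 0.62041257 -0.1103515   0.045     ] 0.05075247640791129 9.401833714009637
gold [ 0.57304257 -0.06310431  0.045     ] 0.0556036154612534 87.21600460286867
gold [ 0.57608426 -0.06588547  0.045     ] 0.053068434879634266 83.78800640569587
empty [ 0.51878862 -0.09847388  0.036     ] 0.05535794343594461 158.63379563788044
empty [ 0.52038317 -0.092021    0.036     ] 0.05660887026139157 151.94834734474665
cup [0.46319194 0.05930979 0.054     ]
cup base s [0.45311004 0.04325937 0.        ]
sugar [ 0.54279045 -0.38765721  0.095     ]
mug [0.58324312 0.41581231 0.05      ]
```

```bash
python3 - <<'E'
from h import *
T=np.array([(337,102),(167,204),(236,372),(461,369),(515,199)])/5+[220,135]-.4
S=np.array([(663,229),(467,78),(228,154),(253,368),(541,422)])/5+[230,180]-.4
def B(x,y,t,z=.049,r=.135):
    a=t+np.arange(5)*2*np.pi/5
    return np.c_[x+r*np.cos(a),y+r*np.sin(a),np.full(5,z)]
for names in (("top",),("scene",),("top","scene")):
  for p0 in([.7,0,0],[.57,-.12,-.44,.05],[.57,-.12,-.44,.05,.135]):
    f=lambda p:np.concatenate([(proj(B(*p),n)-(T if n=="top" else S)).ravel() for n in names])
    r=least_squares(f,p0,x_scale=.01);print(names,r.x.round(4),np.degrees(r.x[2]))
    print(r.fun.reshape(-1,2).round(1).tolist())
E
```

```text
('top',) [ 0.5696 -0.1213 -0.4404] -25.234887491897755
[[-0.1, -1.4], [-2.0, -0.8], [-1.4, 1.3], [1.5, 1.2], [2.0, -0.9]]
('top',) [ 0.62   -0.1493 -0.4404 -0.0283] -25.23494151600301
[[-0.0, 0.4], [-0.1, -0.1], [-0.1, -0.0], [0.1, -0.1], [0.1, -0.1]]
('top',) [ 1.8736 -0.8466 -0.4404 -1.9217  0.3138] -25.234941505587635
[[-0.0, 0.4], [-0.1, -0.1], [-0.1, -0.0], [0.1, -0.1], [0.1, -0.1]]
('scene',) [ 0.5716 -0.1162 -0.4386] -25.13107556654462
[[2.4, -0.8], [0.3, -1.8], [-2.0, -1.4], [-2.3, 0.9], [1.5, 1.7]]
('scene',) [ 5.964e-01 -8.450e-02 -4.386e-01 -4.000e-04] -25.13043387574183
[[-0.1, -0.2], [-0.0, 0.3], [0.1, -0.1], [-0.2, -0.1], [0.2, 0.1]]
('scene',) [ 0.3216 -0.4401 -0.4386  0.5308  0.0583] -25.130433870926133
[[-0.1, -0.2], [-0.0, 0.3], [0.1, -0.1], [-0.2, -0.1], [0.2, 0.1]]
('top', 'scene') [ 0.5703 -0.1186 -0.4392] -25.162241047378927
[[-0.9, -1.3], [-2.8, -0.7], [-2.2, 1.4], [0.7, 1.3], [1.2, -0.8], [2.6, -0.0], [0.5, -1.2], [-2.0, -0.7], [-2.3, 1.7], [1.6, 2.6]]
('top', 'scene') [ 0.57   -0.1188 -0.4392  0.0498] -25.161923276689276
[[-0.8, -1.4], [-2.8, -0.8], [-2.1, 1.3], [0.8, 1.2], [1.3, -0.9], [2.6, -0.1], [0.4, -1.3], [-2.1, -0.8], [-2.4, 1.6], [1.6, 2.5]]
('top', 'scene') [ 0.5684 -0.1199 -0.4391  0.0519  0.1274] -25.161028678217583
[[-0.2, 0.1], [-0.2, -0.4], [-0.2, -0.3], [-0.1, -0.4], [-0.1, -0.5], [-0.3, 0.1], [-0.2, 0.5], [-0.1, 0.1], [-0.5, 0.1], [-0.0, 0.3]]
```

```bash
python3 - <<'E'
from h import *
from scipy.spatial.transform import Rotation as Ro
x,y=.5684,-.1199
for n,o,w in(("top",(220,135),[(346,375),(351,455)]),("scene",(230,180),[(277,295),(162,303)])):
    for q in w:
        p=unproj(np.array(q)/5+o-.4,n,.012);print(n,"strip",p,np.hypot(p[0]-x,p[1]-y),np.degrees(np.arctan2(p[1]-y,p[0]-x)))
# strip centroids
for n in("top","scene"):
    im=cv2.imread(f"pics/{n}0.png");r=(slice(208,228),slice(282,300)) if n=="top" else (slice(232,248),slice(258,287))
    g=cv2.cvtColor(im,6)[r].astype(int)
    print(n);print("\n".join(" ".join("%3d"%v for v in row) for row in g))
s=manip.state();q=s['tool_rot'];R=Ro.from_quat(q[[1,2,3,0]]).as_matrix();print(R.round(3),np.degrees(np.arctan2(R[1,2],R[0,2])),np.degrees(np.arctan2(R[1,0],R[0,0])))
E
```

```text
top strip [ 0.49460988 -0.08594687  0.012     ] 0.08122682607523621 155.29136725350725
top strip [ 0.43587734 -0.05943945  0.012     ] 0.14566307998202316 155.47619920359202
scene strip [ 0.49624407 -0.08178605  0.012     ] 0.08160362591346326 152.15624835533166
scene strip [ 0.43826867 -0.05487682  0.012     ] 0.14547225516000473 153.44991480753222
top
 35  15  15  22  19  17  13   2  10  16  16  11   7  35  78 111 128 134
 41  47  94 101  80  67  60  57  50  51  47  46  22  37  85 121 136 141
 45 101 188 202 169 152 147 146 138 139 133 125  79  44  79 128 138 140
 60 112 218 235 224 223 218 221 221 223 223 207 139  62  75 125 137 139
 86 108 204 235 238 238 241 243 244 245 246 238 163  69  83 139 161 161
106  98 195 238 243 244 244 245 246 246 246 237 165  75 102 189 217 218
117 102 196 241 246 246 246 245 246 245 246 241 170  71 120 215 239 239
117 102 196 242 247 246 246 244 245 245 247 243 173  75 121 222 241 241
123 106 196 242 246 246 246 245 245 246 247 244 175  77 112 214 239 239
140 104 199 242 246 247 246 246 245 246 247 244 183  86  88 184 230 239
146 102 190 242 246 247 
[... 1968 characters left out ...]
2  57  22
188  98  10  10  73 185 216 213 209 208 212 210 214 221 215 210 210 211 212 214 215 215 208 207 207 214 160  89  33
127  61  25  16   8  95 186 201 210 206 219 212 208 211 207 199 198 201 200 201 203 204 200 198 196 195 172 103  28
149  87  29  14  19  16   7  68 159 156 192 178 160 151 145  96  70  68  47  23  23  24  19  13   2  11   5   0   0
198 137  71  22   8  17  21  15  19  10  13  18  21  15  17  14  18  17  19  20  20  22  22  21  21  24  24   3  36
190 148 111  60  11   5  13  24  21  21  24  33  31  24  23  23  21  22  19  19  20  19  17  12  12  11  19  55 119
[[ 0.951 -0.001  0.31 ]
 [-0.31  -0.002  0.951]
 [-0.    -1.    -0.002]] 71.96382559463669 -18.036199143573718
```

```bash
python3 -m jog '{"offset":[[0.315,-0.528,0],[0.315,-0.528,0],[0.315,-0.528,0],[0.315,-0.528,0],[0.315,-0.528,0],[0.315,-0.528,0],[0.315,-0.528,0],[0.315,-0.528,0],[0.315,-0.528,0],[0.315,-0.528,0],[0.315,-0.528,0],[0.315,-0.528,0]],"angular":[[0,0,-0.965],[0,0,-0.965],[0,0,-0.965],[0,0,-0.965],[0,0,-0.965],[0,0,-0.965],[0,0,-0.965],[0,0,-0.965],[0,0,-0.965],[0,0,-0.965],[0,0,-0.965],[0,0,-0.965]],"jaw":[0,0,0,0,0,0,0,0,0,0,0,0]}'
```

```text
time: 1.3
tool_pos: [0.3827, 0.2762, 0.2028]
tool_rot: [-0.51, 0.51, -0.49, 0.49]
contact_force: [0.1, 0.0, 0.1]
gripper_width: -0.0
```

```bash
python3 -m jog '{"offset":[[0.315,-0.528,0],[0.315,-0.528,0],[0.315,-0.528,0],[0.315,-0.528,-0.1],[0.315,-0.528,-0.2],[0.315,-0.528,-0.2],[0.315,-0.528,-0.2],[0.315,-0.528,-0.2],[0.315,-0.528,-0.2],[0.315,-0.528,-0.2],[0.315,-0.528,-0.2],[0,0,0]],"angular":[[0,0,-0.965],[0,0,-0.965],[0,0,-0.965],[0,0,-0.965],[0,0,-0.965],[0,0,-0.965],[0,0,-0.965],[0,0,-0.965],[0,0,-0.965],[0,0,-0.965],[0,0,-0.965],[0,0,0]],"jaw":[0,0,0,0,0,0,0,0,0,0,0,0]}'
cat >> h.py <<'E'
from scipy.spatial.transform import Rotation as Ro
def st():
    s=manip.state();q=s['tool_rot'];R=Ro.from_quat(q[[1,2,3,0]]).as_matrix()
    print("t",s['time'],"pos",s['tool_pos'].round(4),"zhead",np.degrees(np.arctan2(R[1,2],R[0,2])).round(2),"tilt",R[:,1].round(3),"F",s['contact_force'].round(2),"j",s['joint_pos'].round(2),s['gripper_width'])
    return s
E
python3 - <<'E'
from h import *
st()
for n,(r0,r1,c0,c1) in(("top",(135,255,220,380)),("scene",(180,280,230,380))):
    i=manip.grab_frame(n);cv2.imwrite(f"pics/{n}1f.png",i);cv2.imwrite(f"pics/{n}1.png",cv2.resize(i[r0:r1,c0:c1],None,fx=5,fy=5,interpolation=2))
E
```

```text
time: 2.5
tool_pos: [0.5555, -0.0154, 0.1261]
tool_rot: [0.173, -0.175, 0.685, -0.685]
contact_force: [-1.2, 0.2, -0.5]
gripper_width: 0.002
t 2.5 pos [ 0.5555 -0.0154  0.1261] zhead -61.47 tilt [-0.003 -0.    -1.   ] F [-1.17  0.17 -0.5 ] j [-0.16 -0.05  1.85 -0.    1.35  0.91] 0.0015106101552690755
```

View pics/top1f.png

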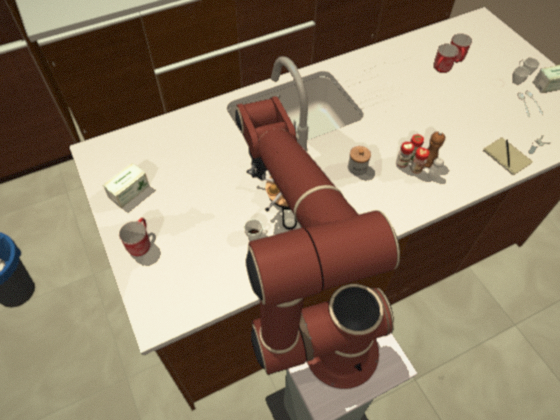

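View pics/scene1.png

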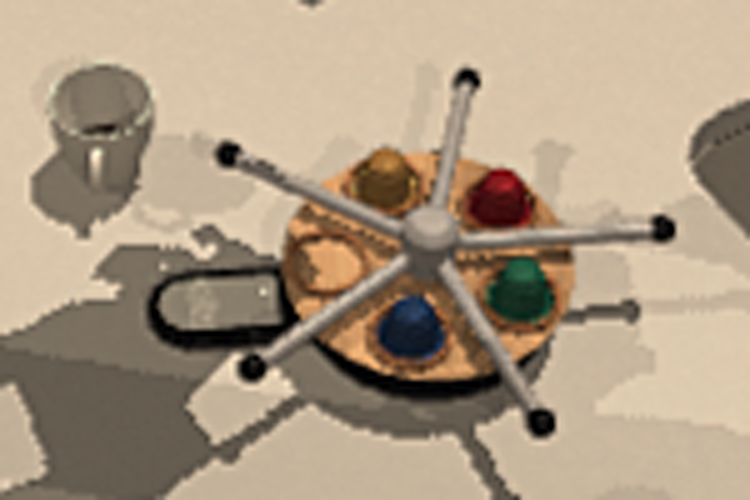

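```bash
python3 - <<'E'
from h import *
print(unproj((302,151),"top",0),unproj((395,255),"scene",0))
def tri(a,b):
    P0=lambda n,uv:(unproj(uv,n,0),unproj(uv,n,1))
    a0,a1=P0("top",a);b0,b1=P0("scene",b);d=a1-a0;e=b1-b0
    s=np.linalg.lstsq(np.c_[d,-e],b0-a0,rcond=None)[0];p,q=a0+d*s[0],b0+e*s[1];print(p,q)
tri((275,78),(473,178)); tri((288,60),(452,145))
E
```

```text
[ 0.71505565 -0.25532955  0.        ] [ 0.72997262 -0.27086861  0.        ]
[ 0.95122796 -0.25927533  0.16378331] [ 0.9560338  -0.25957498  0.16889915]
[ 0.83723499 -0.25024533  0.33192302] [ 0.82894571 -0.24973799  0.32260532]
```

```bash
python3 - <<'E'
import cv2;cv2.imwrite("pics/b.png",cv2.resize(cv2.imread("pics/top1f.png")[60:260,200:400],None,fx=3,fy=3,interpolation=2))
cv2.imwrite("pics/c.png",cv2.resize(cv2.imread("pics/scene1f.png")[0:300,180:560],None,fx=2,fy=2,interpolation=2))
E
```

```text
(no output)
```

View pics/b.png

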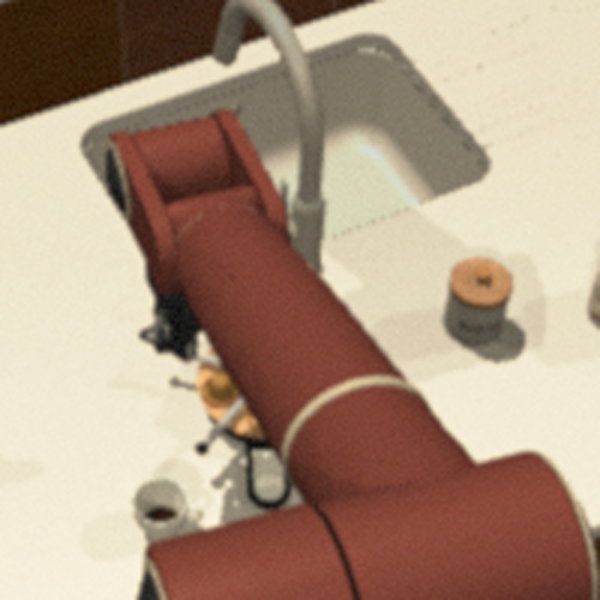

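View pics/c.png

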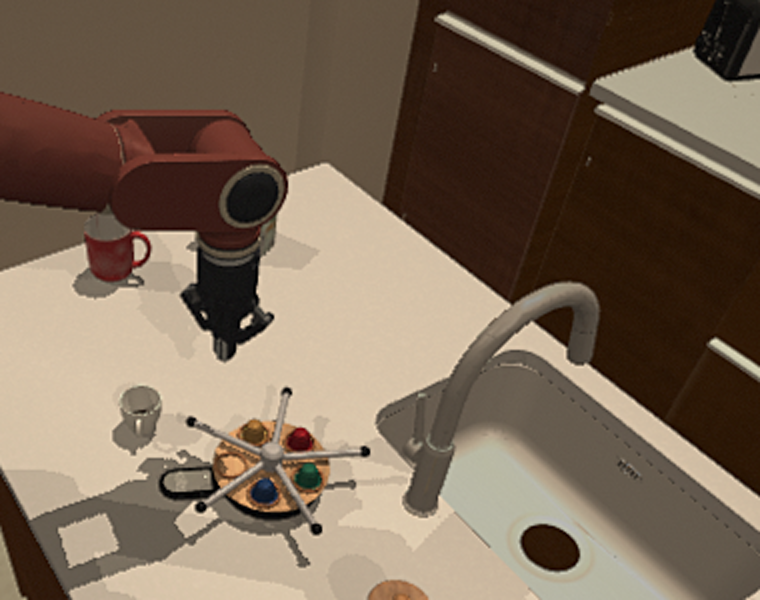

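```bash
python3 -c "
from h import *
st();print(proj([[.5555,-.0154,.1261]],'scene'))"
python3 -m jog '{"offset":[[0,0,-0.3],[0,0,-0.3],[0,0,-0.3],[0,0,-0.3],[0,0,-0.3],[0,0,-0.3],[0,0,0],[0,0,0]],"angular":[[0,0,0],[0,0,0],[0,0,0],[0,0,0],[0,0,0],[0,0,0],[0,0,0],[0,0,0]],"jaw":[0,0,0,0,0,0,0,0]}'
python3 - <<'E'
from h import *
st()
for n,(r0,r1,c0,c1) in(("top",(135,255,220,380)),("scene",(180,280,230,380))):
    i=manip.grab_frame(n);cv2.imwrite(f"pics/{n}2.png",cv2.resize(i[r0:r1,c0:c1],None,fx=5,fy=5,interpolation=2))
E
```

```text
t 2.6 pos [ 0.5552 -0.0131  0.1275] zhead -61.22 tilt [-0.002  0.001 -1.   ] F [-0.4  -0.52  0.54] j [-0.16 -0.05  1.85  0.    1.35  0.91] -0.00047941695351205
[[291.778412   187.13259815]]
time: 3.4
tool_pos: [0.5555, -0.0129, 0.0378]
tool_rot: [0.176, -0.176, 0.685, -0.685]
contact_force: [-0.2, 0.5, 0.6]
gripper_width: 0.002
t 3.4 pos [ 0.5555 -0.0129  0.0378] zhead -61.21 tilt [-0.001  0.    -1.   ] F [-0.2   0.47  0.57] j [-0.16  0.05  1.91  0.    1.19  0.91] 0.0022330033350549906
```

View pics/scene2.png

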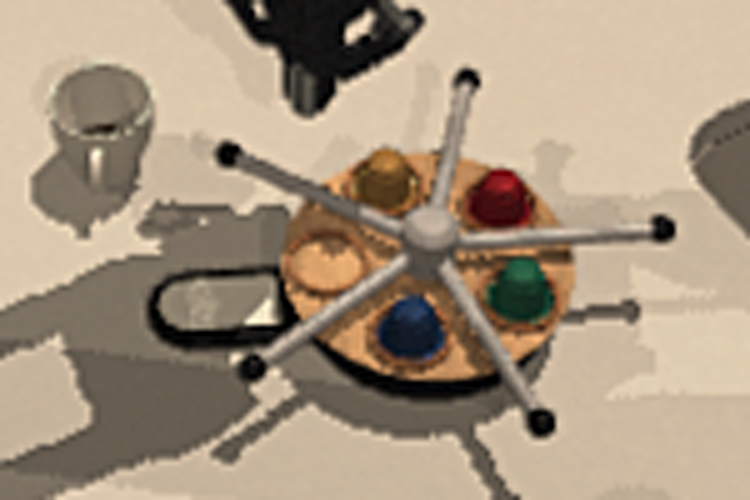

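View pics/top2.png

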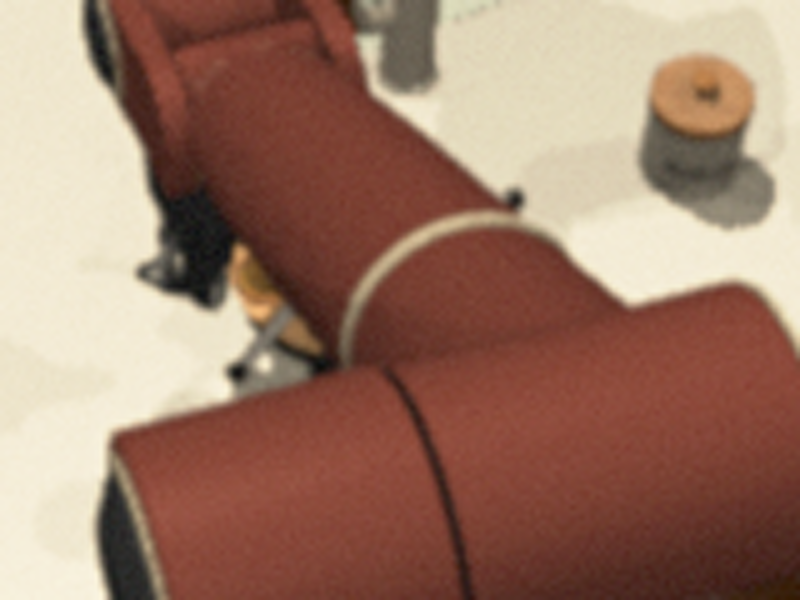

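```bash
python3 - <<'E'
from h import *
for p in([.5555,-.0129,.0378],[.5555,-.0129,.06],[.5555,-.0129,.05]):
  for n,o in(("scene",(230,180)),("top",(220,135))): print(p,n,(proj([p],n)[0]-o)*5)
st()
E
```

```text
[0.5555, -0.0129, 0.0378] scene [303.19985334 142.98957196]
[0.5555, -0.0129, 0.0378] top [207.95779149 324.39997921]
[0.5555, -0.0129, 0.06] scene [303.99629604 116.4283561 ]
[0.5555, -0.0129, 0.06] top [207.29498534 305.27607708]
[0.5555, -0.0129, 0.05] scene [303.63486503 128.4820129 ]
[0.5555, -0.0129, 0.05] top [207.59536172 313.94281699]
t 3.5 pos [ 0.5566 -0.0131  0.0392] zhead -61.21 tilt [ 0.002 -0.    -1.   ] F [ 0.11 -0.11 -0.22] j [-0.16  0.05  1.9   0.    1.19  0.91] -0.00165031121460251
```

```bash
python3 - <<'E'
from h import *
s=cv2.imread("pics/scene2.png")[0:160,200:440];t=cv2.imread("pics/top2.png")[200:360,100:340]
for im,n,o,o2 in((s,"scene",(230,180),(200,0)),(t,"top",(220,135),(100,200))):
    pass
cv2.imwrite("pics/z.png",np.vstack([cv2.resize(s,(720,480))[:300*1],cv2.resize(t,(720,480))])[:600] if 0 else np.hstack([cv2.resize(s,(400,267)),cv2.resize(t,(400,267))]))
i=manip.grab_frame("scene");j=manip.grab_frame("top")
a=cv2.resize(i[150:220,260:320],(390,455),interpolation=cv2.INTER_NEAREST)
b=cv2.resize(j[160:230,230:290],(390,455),interpolation=cv2.INTER_NEAREST)
cv2.imwrite("pics/z.png",np.hstack([a,b]))
E
```

```text
(no output)
```

View pics/z.png

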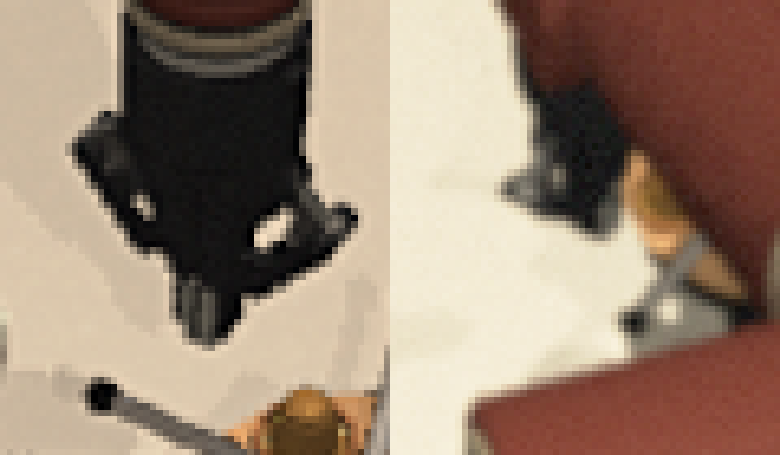

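```bash
python3 - <<'E'
from h import *
def tri(a,b):
    P0=lambda n,uv:(unproj(uv,n,0),unproj(uv,n,1))
    a0,a1=P0("top",a);b0,b1=P0("scene",b);d=a1-a0;e=b1-b0
    s=np.linalg.lstsq(np.c_[d,-e],b0-a0,rcond=None)[0];print(a0+d*s[0],b0+e*s[1])
tri((262.3,196.2),(292,202.8))
st()
E
```

```text
[ 0.55401501 -0.01530355  0.05954255] [ 0.5583018  -0.01473053  0.06218827]
t 3.6 pos [ 0.5567 -0.0131  0.0394] zhead -61.21 tilt [ 0.002 -0.    -1.   ] F [ 0.38  0.35 -0.11] j [-0.16  0.05  1.9  -0.    1.19  0.91] 0.0013294557617915034
```

```bash
python3 -m jog '{"offset":[[0,0,-0.15],[0,0,-0.15],[0,0,-0.14],[0,0,0],[0,0,0]],"angular":[[0,0,0],[0,0,0],[0,0,0],[0,0,0],[0,0,0]],"jaw":[0,0,0,0,0]}'
python3 - <<'E'
from h import *
st()
i=manip.grab_frame("scene");j=manip.grab_frame("top")
a=cv2.resize(i[170:240,260:320],(390,455),interpolation=cv2.INTER_NEAREST)
b=cv2.resize(j[160:230,230:290],(390,455),interpolation=cv2.INTER_NEAREST)
cv2.imwrite("pics/z2.png",np.hstack([a,b]))
st()
E
```

```text
time: 4.1
tool_pos: [0.5553, -0.0129, 0.0157]
tool_rot: [0.175, -0.176, 0.685, -0.685]
contact_force: [1.0, 1.1, 0.5]
gripper_width: 0.002
t 4.1 pos [ 0.5553 -0.0129  0.0157] zhead -61.21 tilt [-0.001  0.    -1.   ] F [1.   1.11 0.46] j [-0.16  0.08  1.91  0.    1.14  0.91] 0.0019703805367782355
t 4.2 pos [ 0.556  -0.0129  0.0165] zhead -61.2 tilt [ 0. -0. -1.] F [-0.07 -0.24  0.2 ] j [-0.16  0.08  1.91  0.    1.14  0.91] -0.005092901413038341
```

View pics/z2.png

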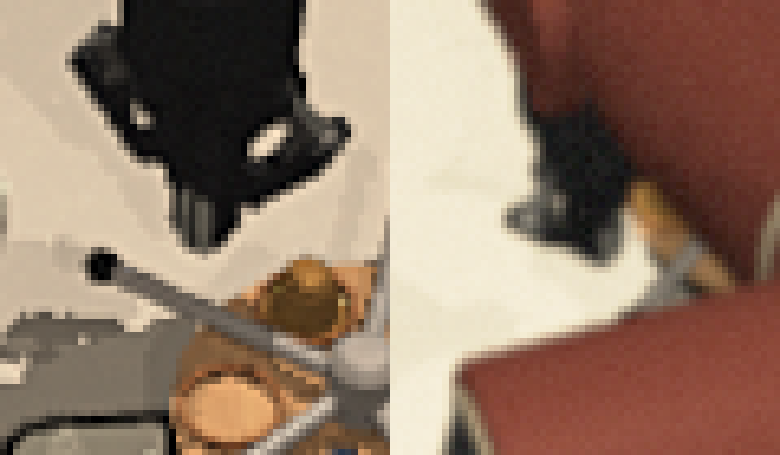

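```bash
python3 - <<'E'
from h import *
for px in((340,135),(300,180),(265,280),(245,290),(238,235)):
    uv=np.array(px)/6.5+[260,170]
    f=lambda p:proj([[.5557+.482*p[0],-.0129-.876*p[0],p[1]]],"scene")[0]-uv
    print(px,least_squares(f,[.05,.1]).x)
uv=np.array((80,65))/6.5+[260,170];print(least_squares(f,[.05,.1]).x)
E
```

```text
(340, 135) [0.06318211 0.14243932]
(300, 180) [0.04664972 0.10746348]
(265, 280) [0.03302593 0.03743091]
(245, 290) [0.02345784 0.02534852]
(238, 235) [0.01874792 0.05837593]
[-0.06090639  0.12079415]
```

```bash
cat >> h.py <<'E'
AX=np.array([.5684,-.1199])
def C(th,d=16,r=100):
    a=np.radians(th);return AX+(r*np.array([np.cos(a),np.sin(a)])-d*np.array([-np.sin(a),np.cos(a)]))/1000
E
python3 - <<'E'
from h import *
th0=118.84
p=st()['tool_pos'][:2]
print("approach",(C(th0,18)-p)/.05)
th=[0,1,3]+list(range(7,134,5))
q=C(th0,18);L=[]
for k in range(1,len(th)):
    n=C(th0+th[k]);L.append([round(v,2) for v in (n-q)/.05]+[0]);q=q+np.array(L[-1][:2])*.05
print(len(L));
for i in range(0,len(L),12): print(th[i+1],th[min(i+12,len(th)-1)],str(L[i:i+12]).replace(" ",""))
E
```

```text
t 4.2 pos [ 0.556  -0.0129  0.0165] zhead -61.2 tilt [ 0. -0. -1.] F [-0.07 -0.24  0.2 ] j [-0.16  0.08  1.91  0.    1.14  0.91] -0.005092901413038341
approach [-0.40040382 -0.21351331]
28
1 52 [[np.float64(-0.07),np.float64(-0.03),0],[np.float64(-0.06),np.float64(-0.03),0],[np.float64(-0.13),np.float64(-0.06),0],[np.float64(-0.16),np.float64(-0.08),0],[np.float64(-0.14),np.float64(-0.1),0],[np.float64(-0.14),np.float64(-0.11),0],[np.float64(-0.13),np.float64(-0.13),0],[np.float64(-0.11),np.float64(-0.13),0],[np.float64(-0.1),np.float64(-0.15),0],[np.float64(-0.09),np.float64(-0.15),0],[np.float64(-0.08),np.float64(-0.16),0],[np.float64(-0.06),np.float64(-0.16),0]]
57 112 [[np.float64(-0.05),np.float64(-0.17),0],[np.float64(-0.04),np.float64(-0.17),0],[np.float64(-0.01),np.float64(-0.18),0],[np.float64(-0.01),np.float64(-0.18),0],[np.float64(0.02),np.float64(-0.17),0],[np.float64(0.03),np.float64(-0.18),0],[np.float64(0.04),np.float64(-0.17),0],[np.float64(0.06),np.float64(-0.17),0],[np.float64(0.07),np.float64(-0.16),0],[np.float64(0.09),np.float64(-0.15),0],[np.float64(0.1),np.float64(-0.15),0],[np.float64(0.11),np.float64(-0.13),0]]
117 132 [[np.float64(0.12),np.float64(-0.13),0],[np.float64(0.14),np.float64(-0.12),0],[np.float64(0.14),np.float64(-0.1),0],[np.float64(0.15),np.float64(-0.09),0]]
```

```bash
python3 -m jog '{"offset":[[-0.1,-0.053,0],[-0.1,-0.053,0],[-0.1,-0.053,0],[-0.1,-0.053,0],[-0.07,-0.03,0],[-0.06,-0.03,0],[-0.13,-0.06,0],[-0.16,-0.08,0],[-0.14,-0.1,0]],"angular":[[0,0,0],[0,0,0],[0,0,0],[0,0,0],[0,0,0.167],[0,0,0.333],[0,0,0.667],[0,0,0.833],[0,0,0.833]],"jaw":[0,0,0,0,0,0,0,0,0]}'
python3 - <<'E'
from h import *
st()
n="scene";i=manip.grab_frame(n);cv2.imwrite(f"pics/{n}3.png",cv2.resize(i[160:280,230:380],None,fx=5,fy=5,interpolation=2))
st();print(C(118.84+17))
E
```

```text
time: 5.1
tool_pos: [0.5076, -0.0385, 0.0165]
tool_rot: [0.277, -0.276, 0.651, -0.651]
contact_force: [1.0, 1.0, 1.3]
gripper_width: 0.003
t 5.1 pos [ 0.5076 -0.0385  0.0165] zhead -43.96 tilt [ 0.001  0.    -1.   ] F [1.03 0.98 1.26] j [-0.22 -0.03  2.03  0.    1.14  0.54] 0.003273392353841319
t 5.15 pos [ 0.5065 -0.0391  0.0162] zhead -43.86 tilt [-0.001 -0.    -1.   ] F [ 1.07 -0.29 -0.69] j [-0.22 -0.03  2.03 -0.    1.14  0.54] -0.0015656127955745243
[ 0.50780692 -0.0387552 ]
```

View pics/scene3.png

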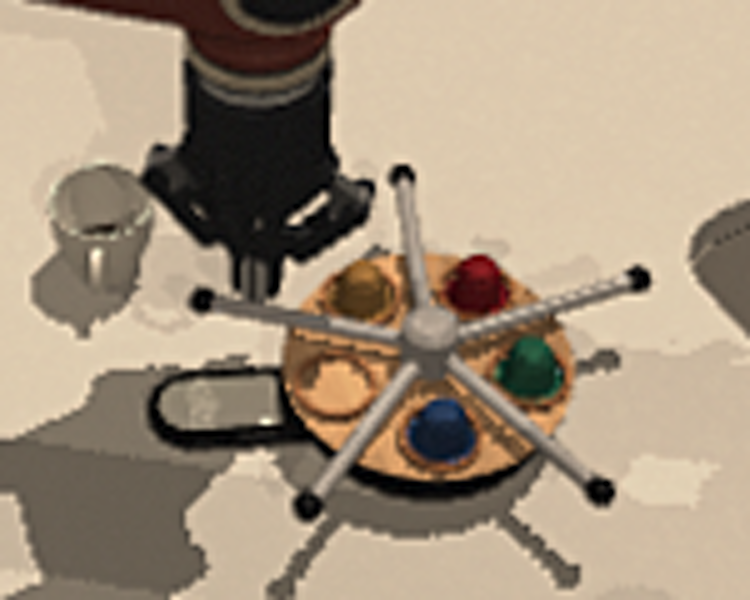

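```bash
python3 -m jog '{"offset":[[-0.14,-0.11,0],[-0.13,-0.13,0],[-0.11,-0.13,0],[-0.1,-0.15,0],[-0.09,-0.15,0],[-0.08,-0.16,0],[-0.06,-0.16,0],[-0.05,-0.17,0],[-0.04,-0.17,0]],"angular":[[0,0,0.833],[0,0,0.833],[0,0,0.833],[0,0,0.833],[0,0,0.833],[0,0,0.833],[0,0,0.833],[0,0,0.833],[0,0,0.833]],"jaw":[0,0,0,0,0,0,0,0,0]}'
python3 - <<'E'
from h import *
st()
n="scene";i=manip.grab_frame(n);cv2.imwrite(f"pics/{n}4.png",cv2.resize(i[160:280,230:380],None,fx=5,fy=5,interpolation=2))
st();print(C(118.84+62))
E
```

```text
time: 6.05
tool_pos: [0.4678, -0.1051, 0.0164]
tool_rot: [0.504, -0.504, 0.496, -0.496]
contact_force: [-0.3, 1.6, -0.6]
gripper_width: 0.002
t 6.05 pos [ 0.4678 -0.1051  0.0164] zhead 0.91 tilt [ 0.001  0.    -1.   ] F [-0.3   1.59 -0.56] j [-0.38 -0.1   2.1   0.    1.15 -0.39] 0.002228450450929648
t 6.1 pos [ 0.4676 -0.1062  0.0165] zhead 1.01 tilt [ 0.    -0.001 -1.   ] F [ 0.44 -1.56  0.35] j [-0.38 -0.1   2.1  -0.    1.15 -0.4 ] 0.002291318851107258
[ 0.46817618 -0.10536774]
```

View pics/scene4.png

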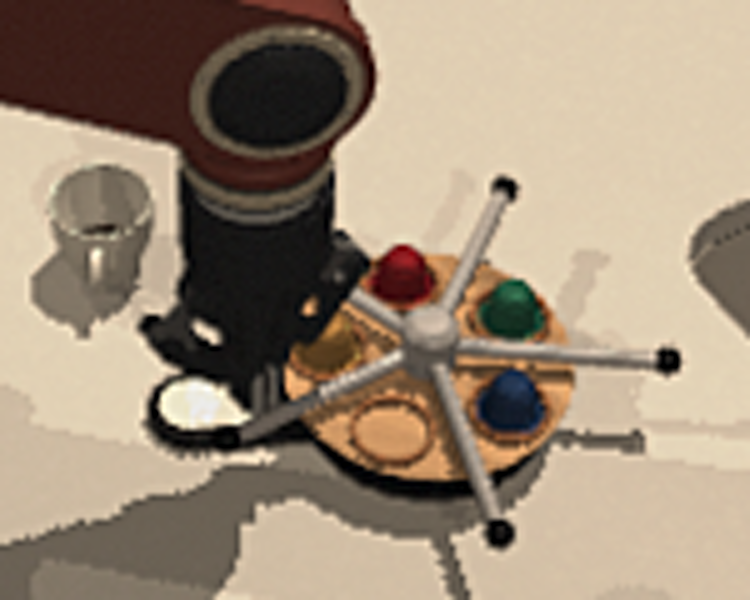

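Following well at about 62° of turn; capsules seated. Continuing.

```bash
python3 -m jog '{"offset":[[-0.01,-0.18,0],[-0.01,-0.18,0],[0.02,-0.17,0],[0.03,-0.18,0],[0.04,-0.17,0],[0.06,-0.17,0],[0.07,-0.16,0],[0.09,-0.15,0],[0.1,-0.15,0],[0.11,-0.13,0],[0.12,-0.13,0]],"angular":[[0,0,0.833],[0,0,0.833],[0,0,0.833],[0,0,0.833],[0,0,0.833],[0,0,0.833],[0,0,0.833],[0,0,0.833],[0,0,0.833],[0,0,0.833],[0,0,0.833]],"jaw":[0,0,0,0,0,0,0,0,0,0,0]}'
python3 - <<'E'
from h import *
st()
n="scene";i=manip.grab_frame(n);cv2.imwrite(f"pics/{n}5.png",cv2.resize(i[160:280,230:380],None,fx=5,fy=5,interpolation=2))
st();print(C(118.84+117))
E
```

```text
time: 7.2
tool_pos: [0.4986, -0.1934, 0.0161]
tool_rot: [0.676, -0.676, 0.208, -0.207]
contact_force: [-0.3, 1.0, 0.5]
gripper_width: -0.001
t 7.2 pos [ 0.4986 -0.1934  0.0161] zhead 55.81 tilt [-0.001  0.001 -1.   ] F [-0.28  0.95  0.49] j [-0.51  0.04  1.96  0.    1.14 -1.48] -0.0012937007624427943
t 7.25 pos [ 0.4997 -0.1945  0.0165] zhead 55.93 tilt [ 0.001 -0.001 -1.   ] F [ 0.05 -0.68  0.05] j [-0.51  0.04  1.96 -0.    1.14 -1.49] -0.0016956648967307864
[ 0.49900985 -0.19366318]
```

View pics/scene5.png

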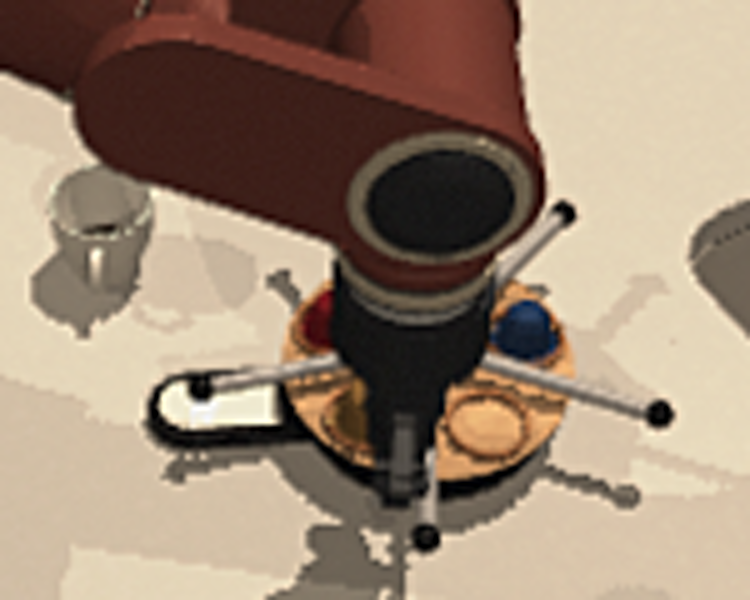

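```bash
cat >> h.py <<'E'
S0=np.array([(663,229),(467,78),(228,154),(253,368),(541,422)])/5+[230,180]-.4
T0=np.array([(337,102),(167,204),(236,372),(461,369),(515,199)])/5+[220,135]-.4
def B(x,y,t,k,z=.049,r=.127):
    a=t+np.array(k)*2*np.pi/5
    return np.c_[x+r*np.cos(a),y+r*np.sin(a),np.full(len(a),z)]
def ring(uv,n,k,g,ax=None):
    if ax is None:
        r=least_squares(lambda p:(proj(B(p[0],p[1],p[2],k),n)-uv).ravel(),[.568,-.12,g],x_scale=.01)
        return r.x,r.fun.reshape(-1,2).round(2).tolist()
    r=least_squares(lambda p:(proj(B(ax[0],ax[1],p[0],k),n)-uv).ravel(),[g])
    return r.x,r.fun.reshape(-1,2).round(2).tolist()
E
python3 - <<'E'
from h import *
r0,f=ring(S0,"scene",range(5),-.44);print(r0,np.degrees(r0[2]),f)
uv=np.array([(565,213),(200,387),(427,537),(658,413)])/5+[230,160]-.4
# k: 565,213 right-up ; guess
t,f=ring(uv,"scene",[1,2,3,4],-.44+np.radians(45),r0[:2]);print(np.degrees(t)-np.degrees(r0[2]),f)
t,f=ring(uv,"scene",[0,2,3,4],-.44-np.radians(27),r0[:2]);print(np.degrees(t)-np.degrees(r0[2]),f)
t,f=ring(uv,"scene",[1,3,4,5],-.44-np.radians(27),r0[:2]);print(np.degrees(t)-np.degrees(r0[2]),f)
E
```

```text
[ 0.57070636 -0.11775868 -0.43860765] -25.130367137556043 [[-0.38, -0.1], [-0.06, 0.52], [0.36, 0.1], [0.03, -0.21], [0.06, -0.12]]
[27.25460465] [[-40.26, -6.32], [-0.71, -11.07], [-15.46, -2.91], [-5.95, 10.34]]
[44.88868782] [[-0.38, 0.17], [0.33, 0.01], [-0.23, -0.0], [0.16, 0.14]]
[-27.11131219] [[-0.38, 0.17], [0.33, 0.01], [-0.23, -0.0], [0.16, 0.14]]
```

```bash
python3 - <<'E'
from h import *
th=np.cumsum([117,5,5,5,4,3,2,1.5,1])
q=C(118.84+117)
for a,b in zip(th,th[1:]):
    n=C(118.84+b);v=((n-q)/.05).round(2);q=q+v*.05;print(b,v.tolist(),round((b-a)/6,3))
E
```

```text
122.0 [0.13, -0.12] 0.833
127.0 [0.15, -0.1] 0.833
132.0 [0.15, -0.09] 0.833
136.0 [0.13, -0.06] 0.667
139.0 [0.09, -0.04] 0.5
141.0 [0.07, -0.03] 0.333
142.5 [0.05, -0.01] 0.25
143.5 [0.03, -0.01] 0.167
```

```bash
python3 -m jog '{"offset":[[0.13,-0.12,0],[0.15,-0.1,0],[0.15,-0.09,0],[0.13,-0.06,0],[0.09,-0.04,0],[0.07,-0.03,0],[0.05,-0.01,0],[0.03,-0.01,0],[0,0,0],[0,0,0]],"angular":[[0,0,0.833],[0,0,0.833],[0,0,0.833],[0,0,0.667],[0,0,0.5],[0,0,0.333],[0,0,0.25],[0,0,0.167],[0,0,0],[0,0,0]],"jaw":[0,0,0,0,0,0,0,0,0,0]}'
python3 - <<'E'
from h import *
st()
n="scene";i=manip.grab_frame(n);cv2.imwrite(f"pics/{n}6.png",cv2.resize(i[160:280,230:380],None,fx=5,fy=5,interpolation=2))
st();print(C(118.84+143.5))
E
```

```text
time: 8.25
tool_pos: [0.5388, -0.2164, 0.0163]
tool_rot: [0.705, -0.705, 0.048, -0.048]
contact_force: [0.6, -0.6, 0.2]
gripper_width: 0.001
t 8.25 pos [ 0.5388 -0.2164  0.0163] zhead 82.2 tilt [ 0.  0. -1.] F [ 0.59 -0.6   0.17] j [-0.51  0.14  1.85  0.    1.15 -1.94] 0.0008601456398062958
t 8.3 pos [ 0.5388 -0.2164  0.0164] zhead 82.21 tilt [ 0. -0. -1.] F [-0.8  -0.3  -0.31] j [-0.51  0.14  1.85  0.    1.15 -1.95] 0.002353983073142457
[ 0.53921334 -0.21687494]
```

View pics/scene6.png

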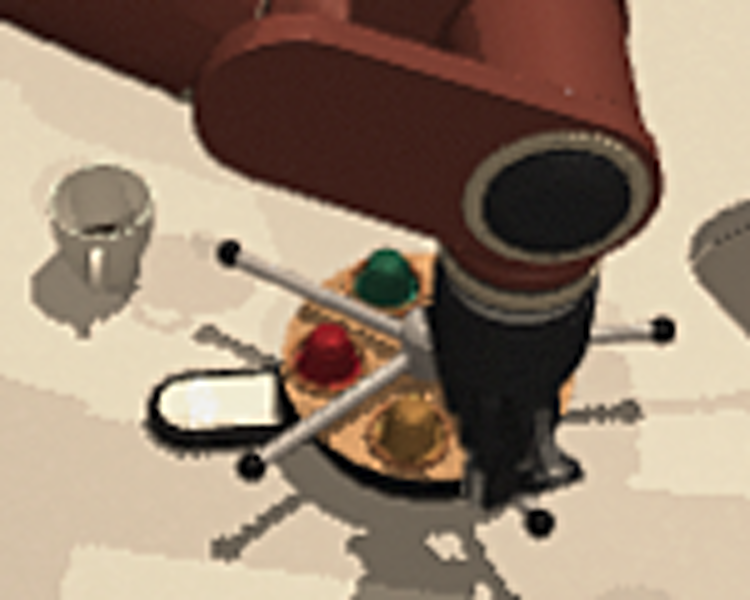

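```bash
cat >> h.py <<'E'
def cent(im,uv,h=4):
    g=cv2.cvtColor(im,6).astype(float);u,v=uv
    for _ in range(4):
        ys,xs=np.mgrid[round(v)-h:round(v)+h+1,round(u)-h:round(u)+h+1]
        w=np.clip(65-g[ys,xs],0,None);w[(xs-u)**2+(ys-v)**2>h*h]=0
        if w.sum()==0: return None
        u,v=(xs*w).sum()/w.sum(),(ys*w).sum()/w.sum()
    return np.array([u,v])
def turn(im,n,ks):
    im0=cv2.imread(f"pics/{n}0.png");P=(S0 if n=="scene" else T0)
    a=np.array([cent(im0,P[k]) for k in ks]);b=np.array([cent(im,P[k]) for k in ks])
    r0,f0=ring(np.array([cent(im0,p) for p in P]),n,range(5),-.44)
    ta,fa=ring(a,n,ks,-.44,r0[:2]);tb,fb=ring(b,n,ks,-.44,r0[:2])
    print(n,r0,np.degrees(r0[2]),"delta deg",np.degrees(tb-ta),"shift px",(b-a).round(2).tolist())
    for k in range(len(ks)): print(ks[k],np.degrees(ring(b[k:k+1],n,[ks[k]],-.44,r0[:2])[0]-ring(a[k:k+1],n,[ks[k]],-.44,r0[:2])[0]))
E
python3 - <<'E'
from h import *
im=manip.grab_frame("scene");turn(im,"scene",[0,2,3,4])
t=manip.grab_frame("top");cv2.imwrite("pics/top6.png",cv2.resize(t[135:255,220:380],None,fx=5,fy=5,interpolation=2))
E
```

```text
scene [ 0.57093377 -0.11759963 -0.44022937] -25.223284998803923 delta deg [-0.40225169] shift px [[0.05, 0.21], [0.16, -0.22], [-0.19, -0.19], [-0.4, 0.09]]
0 [-0.3398923]
2 [-0.41765109]
3 [-0.3401222]
4 [-0.48463694]
```

View pics/top6.png

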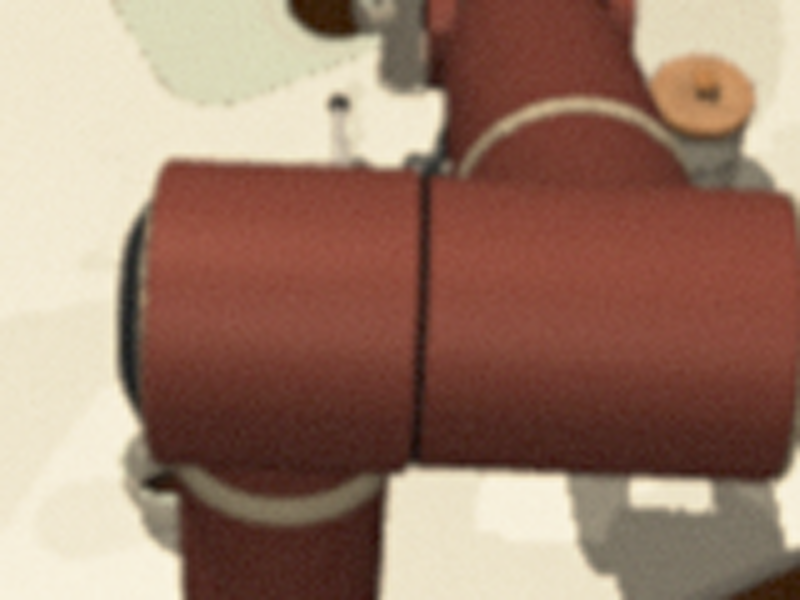

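```bash
python3 -m jog '{"offset":[[0.008,-0.001,0],[0.008,-0.001,0],[0,0,0],[0,0,0]],"angular":[[0,0,0.035],[0,0,0.035],[0,0,0],[0,0,0]],"jaw":[0,0,0,0]}'
python3 - <<'E'
from h import *
im=manip.grab_frame("scene");turn(im,"scene",[0,2,3,4])
E
```

```text
time: 8.8
tool_pos: [0.5396, -0.2167, 0.0163]
tool_rot: [-0.706, 0.706, -0.045, 0.045]
contact_force: [-1.2, -0.1, 0.6]
gripper_width: -0.001
scene [ 0.57093377 -0.11759963 -0.44022937] -25.223284998803923 delta deg [-0.02485589] shift px [[0.06, 0.06], [0.02, 0.05], [0.0, 0.05], [-0.04, 0.07]]
0 [-0.10998985]
2 [0.03375177]
3 [0.04501585]
4 [-0.06830899]
```

```bash
python3 -m jog '{"offset":[[-0.1,0.013,0],[-0.1,0.013,0],[-0.1,0.013,0],[0,0,0.3],[0,0,0.5],[0,0,0.5],[0,0,0.5],[0,0,0.5],[0,0,0.5],[0,0,0.3],[0,0,0],[0,0,0]],"angular":[[0,0,0],[0,0,0],[0,0,0],[0,0,0],[0,0,0],[0,0,0],[0,0,0],[0,0,0],[0,0,0],[0,0,0],[0,0,0],[0,0,0]],"jaw":[0,0,0,0,0,0,0,0,0,0,0,0]}'
python3 - <<'E'
from h import *
im=manip.grab_frame("scene");cv2.imwrite("pics/scene7f.png",im);cv2.imwrite("pics/scene7.png",cv2.resize(im[160:280,230:380],None,fx=5,fy=5,interpolation=2));st()
E
```

```text
time: 10.05
tool_pos: [0.5244, -0.2146, 0.1711]
tool_rot: [0.706, -0.706, 0.045, -0.045]
contact_force: [0.2, -0.4, -0.8]
gripper_width: 0.003
t 10.1 pos [ 0.5238 -0.2143  0.17  ] zhead 82.67 tilt [-0.002  0.001 -1.   ] F [-0.03  0.63 -0.02] j [-0.52 -0.06  1.78 -0.    1.42 -1.96] 0.0008328057546820101
```

View pics/scene7.png

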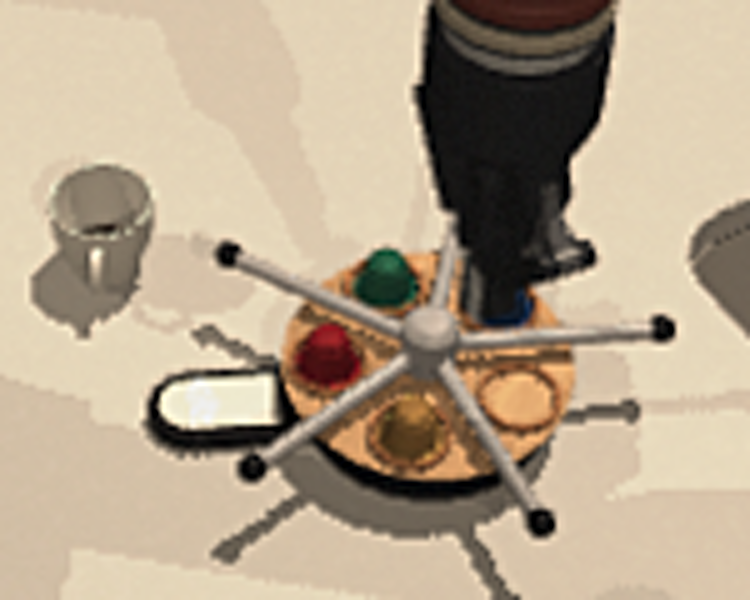

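```bash
python3 -m jog '{"offset":[[0,0,0.5],[0,0,0.5],[-0.2,-0.6,0],[-0.2,-0.6,0],[-0.2,-0.6,0],[-0.2,-0.6,0],[-0.2,-0.6,0],[-0.2,-0.6,0],[-0.2,-0.6,0],[-0.2,-0.6,0],[0,0,0],[0,0,0]],"angular":[[0,0,0],[0,0,0],[0,0,0],[0,0,0],[0,0,0],[0,0,0],[0,0,0],[0,0,0],[0,0,0],[0,0,0],[0,0,0],[0,0,0]],"jaw":[0,0,0,0,0,0,0,0,0,0,0,0]}'
python3 - <<'E'
from h import *
im=manip.grab_frame("scene");t=manip.grab_frame("top");cv2.imwrite("pics/scene8.png",im);cv2.imwrite("pics/top8.png",t)
turn(im,"scene",[0,1,2,3,4])
cv2.imwrite("pics/z8.png",np.hstack([cv2.resize(im[180:270,260:360],(400,360),interpolation=2),cv2.resize(t[150:240,240:340],(400,360),interpolation=2)]))
# red body centroid -> position along tongue line, and empty-pocket reference
h=cv2.cvtColor(im,cv2.COLOR_BGR2HSV)
m=((h[...,0]<8)|(h[...,0]>172))&(h[...,1]>150);mm=np.zeros_like(m);mm[215:245,285:310]=m[215:245,285:310]
ys,xs=np.nonzero(mm);print("red px",xs.mean(),ys.mean(),len(xs))
for ax in ((.57093,-.1176),):
  for z in(.048,):
    p=unproj((xs.mean(),ys.mean()),"scene",z);a=np.radians(154.8);d=p[:2]-ax;print("radial",d@[np.cos(a),np.sin(a)],"lateral",d@[-np.sin(a),np.cos(a)])
st()
E
```

```text
time: 11.3
tool_pos: [0.4438, -0.4543, 0.219]
tool_rot: [0.707, -0.705, 0.046, -0.045]
contact_force: [0.1, 0.6, 1.1]
gripper_width: -0.004
scene [ 0.57093377 -0.11759963 -0.44022937] -25.223284998803923 delta deg [0.33502128] shift px [[-3.79, 0.23], [-0.5, 0.38], [0.01, 0.06], [0.03, 0.08], [-0.04, 0.08]]
0 [1.39297563]
1 [0.56097567]
2 [0.06632313]
3 [0.09722582]
4 [-0.07844537]
red px 297.4331550802139 227.11764705882354 187
radial 0.04837995219587241 lateral -0.009005339658035528
t 11.4 pos [ 0.4446 -0.4535  0.22  ] zhead 82.71 tilt [-0.001  0.002 -1.   ] F [ 0.33 -0.11  0.27] j [-0.91  0.07  1.57  0.    1.51 -2.36] 0.0037851663473123347
```

View pics/z8.png

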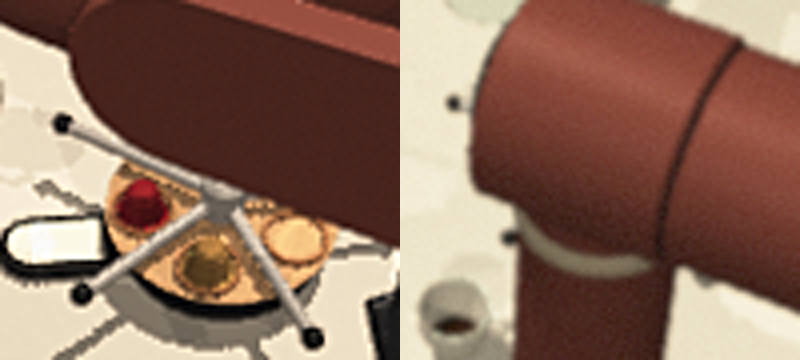

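View pics/scene8.png

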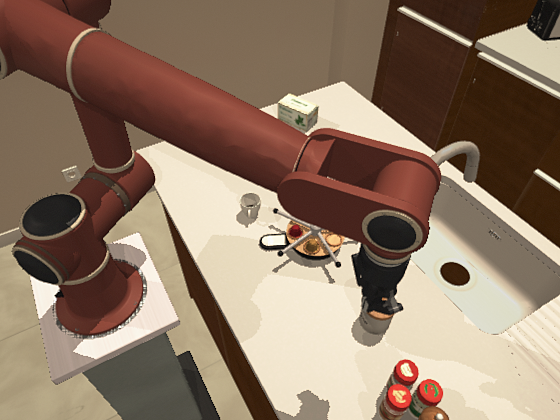

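```bash
python3 - <<'E'
from h import *
im0=cv2.imread("pics/scene0.png");ax=np.array([.57093,-.1176])
def cen(im,box):
    h=cv2.cvtColor(im,cv2.COLOR_BGR2HSV);m=((h[...,0]<8)|(h[...,0]>172))&(h[...,1]>150)
    mm=np.zeros_like(m);y0,y1,x0,x1=box;mm[y0:y1,x0:x1]=m[y0:y1,x0:x1]
    n,l,s,c=cv2.connectedComponentsWithStats(mm.astype(np.uint8));k=1+s[1:,4].argmax();return c[k],s[k]
for f,box,a in(("scene0",(205,232,315,345),10.8),("scene7f",(215,245,285,310),154.8),("scene8",(215,245,285,310),154.8)):
    c,s=cen(cv2.imread(f"pics/{f}.png"),box);P=ax+.055*np.array([np.cos(np.radians(a)),np.sin(np.radians(a))])
    print(f,c,s,[proj([[P[0],P[1],z]],"scene")[0].round(1).tolist() for z in(.036,.046,.064)])
E
```

```text
scene0 [329.31531532 219.69369369] [323 214  13  11 111] [[329.4, 221.4], [329.8, 219.0], [330.3, 214.7]]
scene7f [295.1640625 231.265625 ] [289 225  13  13 128] [[295.3, 232.6], [295.4, 230.3], [295.6, 226.0]]
scene8 [295.11538462 231.3       ] [289 225  13  13 130] [[295.3, 232.6], [295.4, 230.3], [295.6, 226.0]]
```

```bash
python3 -c "
from h import *
st();manip.job_done()"
```

```text
t 11.4 pos [ 0.4446 -0.4535  0.22  ] zhead 82.71 tilt [-0.001  0.002 -1.   ] F [ 0.33 -0.11  0.27] j [-0.91  0.07  1.57  0.    1.51 -2.36] 0.0037851663473123347
the job is handed in; nothing more can be done
```

The dark red capsule now stands at the serving place. I pushed one spoke with the shut fingertips and turned the tray 144° anticlockwise. Then I backed the finger off, lifted it clear and handed the job in at 11.4 s.

**Final checks:**
- **Tray:** before the finger backed off, the spokes were within about 0.1° of the pattern they must have after an exact 144° turn. The three balls still in view after it withdrew agree.
- **Capsules:** the red capsule appears within about 0.3 pixel sideways of its expected position on the tongue's line. Red, green and gold look seated; blue was only partly visible at the end.
- **Forces:** contact readings stayed around 1–2 N throughout.

**Readings that disagreed or were incomplete:**
- **Fingertip height:** the camera pictures put the visible fingertip about 22 mm higher than the reported tool position. I lowered the finger to a height that was safe either way, and it pushed the bar properly.
- **Spoke balls at the end:** the automatic ball reading for the two far spokes gave nonsense in the last picture because the arm was in front of them.
- **Red capsule position:** my first estimate was 9 mm off because it had picked up pixels from the arm. The repeat without the arm's pixels gave the result above.
- **Cup, sugar canister and mug:** the cup is in the same place in the pictures. The canister and mug were not fully visible at the end, but the arm kept clear of both.

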